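# Badge sled under the bench press, lever held down

## Task

Slide the sled with the brass badge along its slot, under the press lever, until it is fully home against the end stop. Then push the lever's paddle down with the fingers until the lever bar is level, so that the spring foot clamps the badge, and keep it there: finish while still holding the lever level. Leave the other things on the bench where they are.

Things in the scene. Friction and masses are not known exactly. Their poses are not given: they have to be found in the camera images.
- press: Grey bench press, bolted to the table, yaw within 0.3 rad. Origin on the table top, below where the foot presses. x points from the lever's paddle to its hinge, away from the robot; y along the slot and out of its open end; z up. Base plate 14 mm thick (its top is the slot floor), over x -55..55, y -70..250 mm; by the hinge to x 155 with a fork 124 mm high at x 102..142, y +-30 mm.
- stop (a point): Middle of the end stop's face, at slot floor height: y = -38 mm, z = 14 mm in the press's frame. The slot runs from here to y = 250 mm between two lipped steel rails: 64 mm wide between the rails, 44 mm between the lips; lips' top 31 mm above the table, rails out to x = +-44 mm.
- sled: Loose aluminium sled, about 0.5 kg, 60 x 165 x 10 mm, under the slot's lips, sliding along the press's y. Origin: its underside, below the centre of the badge; axes as the press's. The nose is at y = -38 mm, so at the stop its origin is 14 mm above the press's origin. It starts 50 to 100 mm out along +y. Slides with 2 to 10 N of friction. Brass badge 36 mm across, top 21 mm above the underside.
- post_top (a point): Centre of the flat top of the sled's upright round post, 18 mm thick, reaching from 10 to 70 mm above the sled's underside at y = +100 mm in the sled's frame. It can be pinched from above or pushed, and stays clear of the lever when the sled is home.
- lever (a joint): Lever angle, rad: 0 = raised (at rest, 0.30 above level; a spring returns it there), 0.30 = level, 0.37 = end of travel. Hinge axis along the press's y at x = 120, z = 105 mm in the press's frame; the bar, 26 mm wide, 20 mm thick, runs from it towards the robot. With the sled home the foot meets the badge at about 0.24; at level about 12 N straight down on the paddle holds it.
- paddle_top (a point): Centre of the upper face of the black paddle at the lever's free end; face 55 mm along the bar by 40 mm wide, paddle 20 mm thick. It lies 250 mm from the hinge axis along the bar and 10 mm above the bar's centre line; x along the bar to the hinge, z out of the face. With the lever level it is at x = -130, y = 0, z = 115 mm in the press's frame.
- foot: Round spring-loaded foot (24 mm across) under the lever, 120 mm from the hinge; origin at the centre of its lower face. It yields up to 16 mm into the lever: 6 N at first touch, then 1 N more per mm, so about 13 N at level.
- spool: Thread spool, 38 mm across, 42 mm tall; a bystander, origin at its underside.
- rivet_bowl: Small white bowl, 72 mm across, 35 mm tall; a bystander, origin at its underside.
- mallet: Small hammer lying down, 220 mm long; a bystander, origin at its underside.
- awl: Awl lying down, 160 mm long; a bystander, origin at its underside.
- glue_jar: Amber jar, 60 mm across, 80 mm tall; a bystander, origin at its underside.
- spray_can: Spray can, 62 mm across, 150 mm tall; a bystander, origin at its underside.
There are look-alikes about, which are no part of the job. Leave any green or pink look-alike of the sled alone.

How it is judged:
On the way, in this order (a step that is already met when the one before it is completed fails the run):
1. the sled is home against the stop (y of sled in the frame of press between -0.005 and 0.004 m), for 0.2 s.
2. the lever is held level with the foot on the badge (all of step 1 and value of joint lever between 0.26 and 0.34 rad and contact force between foot and sled above 5 N and contact force between the fingers and lever above 2 N), for 0.5 s.
At the end, for the whole second after the job is handed in: The sled is home (within 4 mm of the stop position), the lever is held still between 0.26 and 0.34 rad (level is 0.30), the foot bears on the sled's badge with more than 5 N and the fingers still push the paddle with more than 2 N (all of step 2 and velocity of joint lever between -0.1 and 0.1 rad/s); the arm keeps its last pose, push and grip.
It fails at once if a bystander was pushed away by more than 30 mm (distance of any of spool, rivet_bowl, mallet, awl, glue_jar, spray_can from where it was at the start of the episode above 0.03 m).
It also fails if it takes over 48 s, if anything falls off the work surface, if the arm or the gripper's body presses on something with over 40 N, if the wrist force passes 120 N, or if a joint passes its speed limit or range.

## Robot

A 7-joint arm with a two-finger parallel gripper is mounted at the origin on the work surface. World frame = base frame: x ahead of the robot, y to its left, z up, the work surface at z = 0. Lengths are in m, angles in rad, forces in N, time in s.
With the tool pointing down it reaches from about 0.35 to 0.9 m from the base axis. Payload 8.1 kg.
Tool frame: the origin (TCP) lies between the finger pads; the fingertips stand ahead of it and the grasp point (between the pads) is the TCP (arm.nose_length is the z of the fingertips in the tool frame, in m); z points along the fingers, y is the line along which they close (so a half turn about z gives the same grasp; the last joint's range is limited). The gripper opens to 92 mm and grips with 3 to 60 N. Pads are 19 mm wide; open, the fingers measure 130 mm over their backs; the gripper's body (75 mm by 190 mm) begins 47 mm behind the grasp point.
Start: joints at [1.016, 0.434, 0.025, 1.573, -0.012, 1.134, -0.075], TCP at [0.273, -0.562, 0.246] pointing down, gripper open.
Joint ranges: [-2.62, 2.62], [-0.44, 2.09], [-1.27, 1.32], [0.08, 2.57], [-1.32, 4.46], [0.12, 2], [-2.74, 2.74]. Speed limits (rad/s): [2.22, 2.22, 3.01, 3.01, 3.14, 3.14, 3.14].

## Interface

Orientations are given as a rotation vector (axis times angle).
In Python, from cell import sensors, optics, arm gives the robot as it stands.
- The arm moves only by the tool arm_command, never from a script. Its argument "deltas" is one flat list of numbers, 7 for each row, row after row: the turn, a rotation vector about the world's x, y, z as a fraction of full scale, then the shift along the world's x, y, z as a fraction of full scale, then the finger opening in mm, from 0 to 91.8. In form: [wx, wy, wz, dx, dy, dz, fingers, wx, wy, wz, dx, dy, dz, fingers, ...]. A call has 1 to 20 rows; each row is the pose to reach, as a shift and turn from the pose commanded when the call began; what a row does not reach only later rows make up. Full scale, the value 1, is 1 m for a shift and 90 degrees for a turn. A row lasts 1/10 s, in which the tool goes at most 50 mm and 8.59 degrees, less where a joint would pass 70% of its speed; a pose out of reach is approached as far as the arm can. A call with a number of a shift or a turn outside -1 to 1 is refused whole. A call with a gripper value outside its range is refused whole. The fingers move at their own pace and stop on an object; "force" is the grip in N (left out, the last holds). Time passes only in rows, so rows that repeat a pose let the fingers close. It gives the time, the measured TCP pose, the force, the opening and the grip force at its end, in the units of the state.
- sensors.observe(): the state, without advancing time (a new reading comes with each control period).
- optics.get_image(name): name is "scene" or "top" or "wrist"; returns the picture (480x640x3 uint8, blue, green, red); there is no depth.
- optics.calibration(name): a dict with "camera_matrix" (3x3 intrinsics, pixels), "D" ([k1, k2, p1, p2, k3] as OpenCV has them; the pictures are not rectified), "rvec" (rotation vector, rad) and "tvec" (3), from world to camera coordinates, as OpenCV has them. Camera axes: x right, y down, z forward; pixel columns grow to the right and rows downward; lengths in m; the calibration is good to about 2 mm. A picture is of the moment at which its call begins: read the wrist's pose just before it. calibration takes no time and is no camera call; for the wrist camera it gives the pose at the moment of the call.
- arm.sign_off(): hands the job in; it is judged then, once.
The state is a dict: "clock": time; "joints": joint angles; "dq": joint speeds; "joint_efforts": joint torques, N m; "position": TCP position; "ee_rot": TCP orientation; "force": force on the tool from outside, world axes, zero at the start; "ft_torque": the same for the moment, N m; "width": opening from 0.0 (shut) to 1.0 (fully open); "gripper_force": force on a finger pad.
Only numpy, scipy, OpenCV 4.12 (cv2) and the standard library are available. Lean on these libraries where they do the work, as an engineer would, in place of code of your own. Each camera call takes 0.05 s, during which the arm holds its last target. There are 200 camera calls.

## Working session

There is one attempt and no reset: what is moved stays moved. The work goes in short steps, Python scripts to look and compute and a tool call to move; the robot and the scene stay as the last step left them, time stands still between calls to the robot, and variables do not carry over. Pictures are saved under pics/ and viewed, at most 10 in all, crops included, and the job is handed in when it is done.

Besides the shell and the picture viewer there is one more tool, called by a JSON object that holds its "op" and its "data". arm_command: Moves the arm, as the interface text tells. Its arguments: {"type":"object","properties":{"deltas":{"type":"array","items":{"type":"number"}},"force":{"type":"number"}},"required":["deltas"]}

```bash
mkdir -p pics
python3 - <<'E'
from cell import sensors, optics, arm
import cv2
for n in("scene","top"):
    cv2.imwrite(f"pics/{n}0.png",optics.get_image(n))
s=sensors.observe();print(s["clock"],s["position"],s["ee_rot"],s["width"],arm.nose_length)
for n in("scene","top"):print(optics.calibration(n))
E
```

```text
0.1 [ 0.27264622 -0.56192604  0.24501907] [-3.06047253e+00 -7.03358558e-01  7.28412607e-04] 1.0011798192606476 0.019
{'camera_matrix': array([[535.70022095,   0.        , 320.15549146],
       [  0.        , 535.70022095, 236.90451771],
       [  0.        ,   0.        ,   1.        ]]), 'D': array([-0.00423527,  0.        ,  0.        ,  0.        ,  0.        ]), 'rvec': array([ 1.79279768,  1.70737707, -0.71267452]), 'tvec': array([-0.03811468, -0.26950313,  1.4474094 ])}
{'camera_matrix': array([[516.50044868,   0.        , 325.22564188],
       [  0.        , 516.50044868, 245.10472935],
       [  0.        ,   0.        ,   1.        ]]), 'D': array([0.03117382, 0.        , 0.        , 0.        , 0.        ]), 'rvec': array([ 2.14848199, -2.16004003,  0.13331503]), 'tvec': array([0.02291617, 0.53072134, 1.28251059])}
```

View pics/scene0.png

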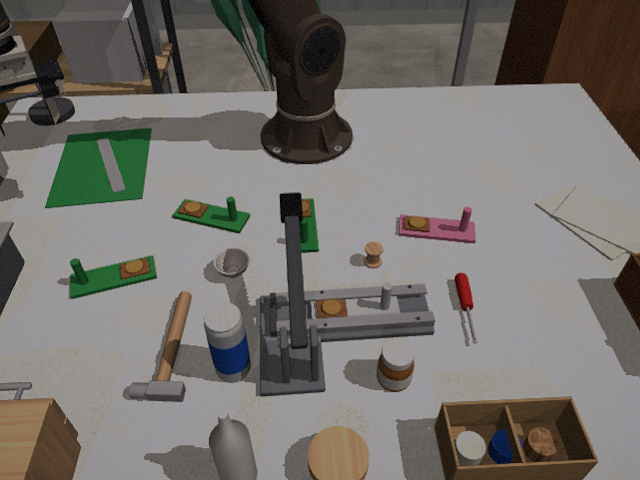

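View pics/top0.png

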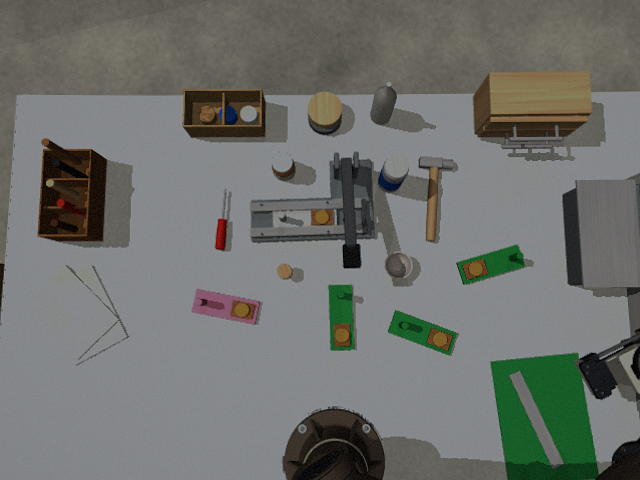

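The two views show the press near the centre. Its paddle is at about (351,256) in top and (290,202) in scene, the slot opens to +y (left in top), and the post is at about (284,218) in top. The spool (285,271) and jar (283,166) are near the slot's open end. I'll zoom in to get exact pixels.

Run:
```python
import cv2
for n,(x,y,w,h) in dict(top=(235,140,180,135),scene=(245,185,200,150)).items():
    im=cv2.imread(f"pics/{n}0.png")[y:y+h,x:x+w]
    cv2.imwrite(f"pics/{n}c.png",cv2.resize(im,None,fx=800/w,fy=800/w,interpolation=cv2.INTER_CUBIC))
```

```text
(no output)
```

View pics/topc.png

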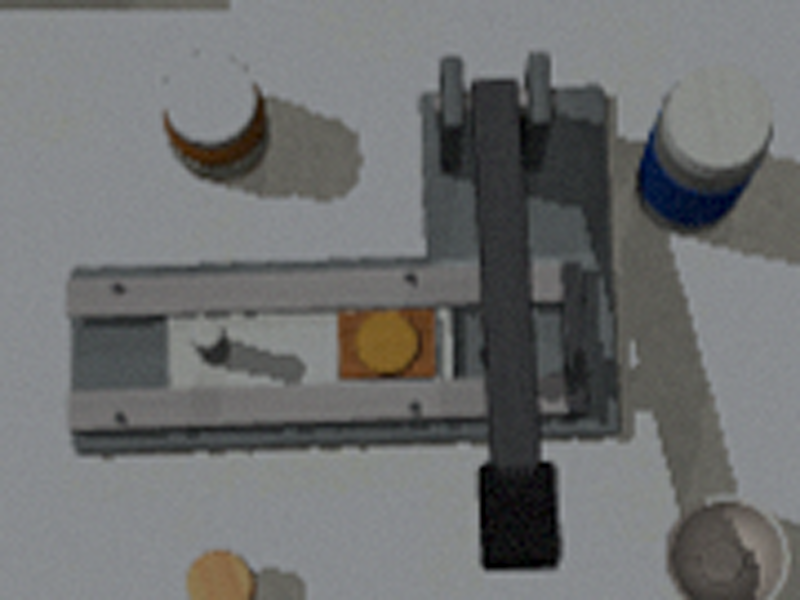

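View pics/scenec.png

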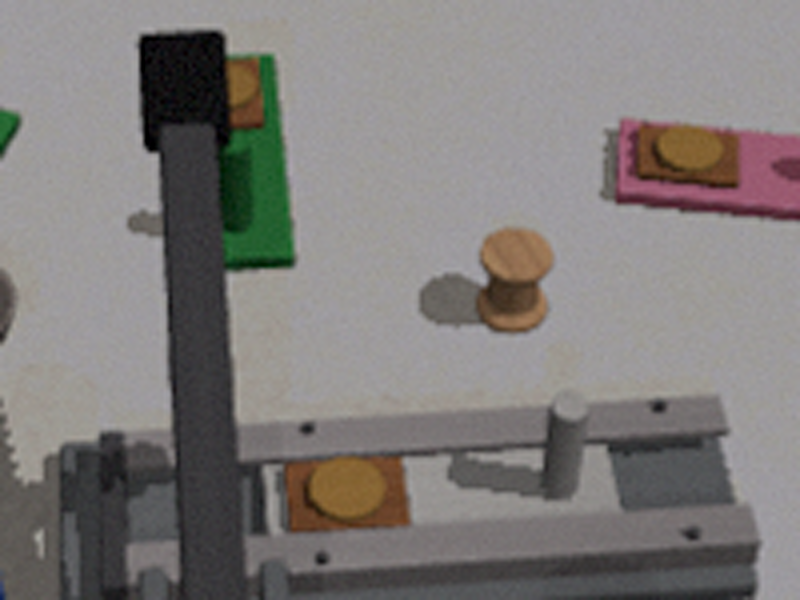

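The top crop shows the rail ends at about x=70, the badge at (388,341) and the paddle at about (518,516). The scene crop shows the post top at (571,401), the badge at (347,487), and rail-end corners at (722,398), (726,430) and (750,507). I'll fit the press pose and sled travel to these.

```bash
cat > fit.py <<'E'
import numpy as np, cv2
from cell import optics
from scipy.optimize import least_squares
C={n:optics.calibration(n) for n in("scene","top")}
def proj(n,P):
    c=C[n];return cv2.projectPoints(np.array(P,float).reshape(-1,1,3),c["rvec"],c["tvec"],c["camera_matrix"],c["D"])[0][:,0]
def lev(a,u,w): # point u toward paddle, w above bar line
    t=0.30-a;return [120-u*np.cos(t)+w*np.sin(t)*1,0,105+u*np.sin(t)+w*np.cos(t)]
# cam, crop px, press-frame mm, sled?
O=[("top",(68,278),(44,250,31),0),("top",(72,432),(-44,250,31),0),("top",(76,455),(-55,250,14),0),
("top",(632,437),(-55,-70,14),0),("top",(605,90),(155,-70,14),0),
("scene",(722,398),(-44,250,31),0),("scene",(726,430),(-22,250,31),0),("scene",(750,507),(22,250,31),0),
("top",(388,341),(0,0,35),1),("scene",(347,487),(0,0,35),1),("scene",(571,401),(0,100,84),1),
("top",(518,513),lev(0,250,10),0)]
def world(p,q):
    x,y,a=p[:3];c,s=np.cos(a),np.sin(a);return np.array([x+(c*q[0]-s*q[1])/1e3,y+(s*q[0]+c*q[1])/1e3,q[2]/1e3])
def px(n,u):
    u=np.array(u,float);return u*180/800+(235,140) if n=="top" else u/4+(245,185)
def res(p):
    return np.concatenate([proj(n,world(p,(q[0],q[1]+s*p[3],q[2])))[0]-px(n,u)+.4 for n,u,q,s in O])
if __name__=="__main__":
    r=least_squares(res,[.6,0,0,70],x_scale=[.01,.01,.01,10],loss="soft_l1");p=r.x
    print(p);print(res(p).reshape(-1,2).round(1).tolist())
    print("post",world(p,(0,100+p[3],84)),"post home",world(p,(0,100,84)))
    print("paddle up",world(p,lev(0,250,10)),"level",world(p,lev(.3,250,10)))
    print("slot dir",-world((0,0,p[2]),(0,1000,0)))
E
python3 fit.py
```

```text
[ 6.04704443e-01 -3.63316406e-02  2.40452426e-02  6.59215587e+01]
[[-0.3, 0.5], [-0.8, -0.4], [-0.7, -0.4], [-2.3, -0.0], [0.6, -0.7], [-1.2, -0.4], [0.2, 0.4], [-0.8, -0.4], [-0.5, 0.8], [0.0, -0.4], [-0.4, 1.0], [0.3, -0.2]]
post [0.6007152  0.12954195 0.084     ] post home [0.60230015 0.06363945 0.084     ]
paddle up [ 0.48885902 -0.03911771  0.18843342] level [ 0.47474202 -0.03945722  0.115     ]
slot dir [ 0.02404293 -0.99971093 -0.        ]
```

The fit is consistent to about 2 mm. The press is at (0.605,-0.036) with yaw 0.024, and the sled is 66 mm out. Next I'll move above the post with the fingers closing along world x.

{"op": "arm_command", "data": {"deltas": [0,0,0,0,0,0.06,60,0,0,0,0,0,0.06,60,0,0,0.728,0.328,0.6915,0.06,60,0,0,0.728,0.328,0.6915,0.06,60,0,0,0.728,0.328,0.6915,0.06,60,0,0,0.728,0.328,0.6915,0.06,60,0,0,0.728,0.328,0.6915,0.06,60,0,0,0.728,0.328,0.6915,0.06,60,0,0,0.728,0.328,0.6915,0.06,60,0,0,0.728,0.328,0.6915,0.06,60,0,0,0.728,0.328,0.6915,0.06,60,0,0,0.728,0.328,0.6915,0.06,60,0,0,0.728,0.328,0.6915,0.06,60,0,0,0.728,0.328,0.6915,0.06,60,0,0,0.728,0.328,0.6915,0.06,60,0,0,0.728,0.328,0.6915,0.06,60,0,0,0.728,0.328,0.6915,0.06,60,0,0,0.728,0.328,0.6915,0.06,60,0,0,0.728,0.328,0.6915,0.06,60,0,0,0.728,0.328,0.6915,0.06,60]}}

```text
clock: 2.1
position: [0.6006, 0.1282, 0.3053]
ee_rot: [2.194, 2.248, -0.002]
force: [-0.1, -0.3, 0.4]
width: 0.655
gripper_force: 0.0
```

Run:
```python
from cell import sensors, optics
import cv2,numpy as np
c=optics.calibration("wrist");im=optics.get_image("wrist");cv2.imwrite("pics/w1.png",im)
import fit
p=[.6047,-.03633,.02405]
for k,q in dict(post=(0,165.9,84),badge=(0,65.9,35),railA=(-44,250,31),railB=(44,250,31)).items():
    print(k,cv2.projectPoints(fit.world(p,q).reshape(1,1,3),c["rvec"],c["tvec"],c["camera_matrix"],c["D"])[0].ravel().round(1))
s=sensors.observe();print(s["position"],s["ee_rot"],s["joints"])
```

```text
post [323.3 211.3]
badge [323.3 282.3]
railA [283.3 126. ]
railB [363.4 126. ]
[0.60065961 0.12733277 0.30552771] [ 2.19554093e+00  2.24615365e+00 -1.90529376e-03] [ 0.04772546  0.42897926 -0.50895269  1.47859443  0.21360546  1.29009089
 -0.45926285]
```

View pics/w1.png

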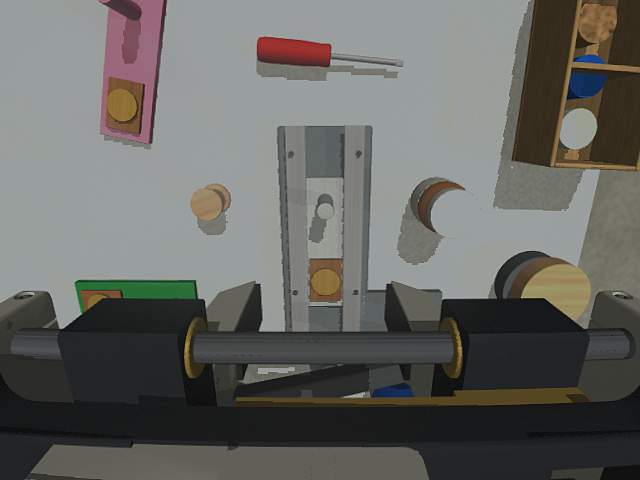

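The wrist view shows the post at (325,210), about 1 mm in +x from the prediction, and the way down is clear. I'll descend and pinch.

{"op": "arm_command", "data": {"deltas": [0,0,0,0.001,0.002,-0.05,60,0,0,0,0.001,0.002,-0.1,60,0,0,0,0.001,0.002,-0.15,60,0,0,0,0.001,0.002,-0.18,60,0,0,0,0.001,0.002,-0.21,60,0,0,0,0.001,0.002,-0.225,60,0,0,0,0.001,0.002,-0.237,60,0,0,0,0.001,0.002,-0.237,60,0,0,0,0.001,0.002,-0.237,10,0,0,0,0.001,0.002,-0.237,10,0,0,0,0.001,0.002,-0.237,10,0,0,0,0.001,0.002,-0.237,10,0,0,0,0.001,0.002,-0.237,10,0,0,0,0.001,0.002,-0.237,10], "force": 35}}

```text
clock: 3.55
position: [0.6021, 0.1313, 0.0689]
ee_rot: [2.194, 2.248, 0.001]
force: [-1.2, -1.1, 1.5]
width: 0.194
gripper_force: 35.0
```

Gripped. Now slide most of the way.

{"op": "arm_command", "data": {"deltas": [0,0,0,0.0002,-0.008,0,10,0,0,0,0.0004,-0.018,0,10,0,0,0,0.0007,-0.028,0,10,0,0,0,0.0009,-0.038,0,10,0,0,0,0.0011,-0.047,0,10,0,0,0,0.0013,-0.054,0,10,0,0,0,0.0014,-0.058,0,10,0,0,0,0.0014,-0.06,0,10,0,0,0,0.0014,-0.06,0,10]}}

```text
clock: 4.45
position: [0.6034, 0.0706, 0.0689]
ee_rot: [2.194, 2.248, 0.0]
force: [-0.4, 3.4, 4.1]
width: 0.184
gripper_force: 35.0
```

Expected home is at y of about 0.064. I'll creep in until the force rises.

{"op": "arm_command", "data": {"deltas": [0,0,0,0,-0.002,0,10,0,0,0,0.0001,-0.004,0,10,0,0,0,0.0001,-0.006,0,10,0,0,0,0.0002,-0.008,0,10,0,0,0,0.0002,-0.008,0,10,0,0,0,0.0002,-0.008,0,10]}}

```text
clock: 5.05
position: [0.6038, 0.0662, 0.069]
ee_rot: [-2.19, -2.25, -0.006]
force: [1.7, 12.6, 1.1]
width: 0.188
gripper_force: 35.0
```

{"op": "arm_command", "data": {"deltas": [0,0,0,0,-0.002,0,10,0,0,0,0.0001,-0.004,0,10,0,0,0,0.0001,-0.006,0,10,0,0,0,0.0001,-0.006,0,10,0,0,0,0.0001,-0.006,0,10]}}

```text
clock: 5.55
position: [0.6041, 0.0658, 0.07]
ee_rot: [-2.184, -2.252, -0.014]
force: [-0.8, 24.2, 5.2]
width: 0.19
gripper_force: 35.0
```

It's against the stop: a further 6 mm commanded moved it 0.4 mm and the force reached 24 N. I'll ease off, release and rise.

{"op": "arm_command", "data": {"deltas": [0,0,0,0,0.004,0,10,0,0,0,0,0.008,0,10,0,0,0,0,0.008,0,10,0,0,0,0,0.008,0,50,0,0,0,0,0.008,0,50,0,0,0,0,0.008,0,50,0,0,0,0,0.008,0,50,0,0,0,0,0.01,0.02,50,0,0,0,0,0.01,0.07,50,0,0,0,0,0.01,0.12,50,0,0,0,0,0.01,0.17,50,0,0,0,0,0.01,0.2,50,0,0,0,0,0.01,0.22,50,0,0,0,0,0.01,0.22,50]}}

```text
clock: 6.95
position: [0.6048, 0.0673, 0.2921]
ee_rot: [2.192, 2.245, 0.006]
force: [0.9, -0.1, 0.2]
width: 0.543
gripper_force: 0.0
```

Run:
```python
from cell import sensors, optics
import cv2,fit
im=optics.get_image("scene")
cv2.imwrite("pics/s2.png",cv2.resize(im[185:335,245:445],None,fx=4,fy=4,interpolation=cv2.INTER_CUBIC))
p=[.6057,-.03633,.02405]
for y in(0,5):print((fit.proj("scene",[fit.world(p,(0,y,35)),fit.world(p,(0,100+y,84))])-(245,185))*4)
s=sensors.observe();print(s["clock"],s["position"],s["ee_rot"],s["force"])
```

```text
[[203.66034275 493.59013771]
 [422.80783901 413.32518638]]
[[214.4595373  492.96305653]
 [433.87704874 412.69944377]]
7.0 [0.60403666 0.06698268 0.28993227] [2.19334664 2.24653433 0.00256243] [-0.38177234  0.51218499 -0.50279084]
```

View pics/s2.png

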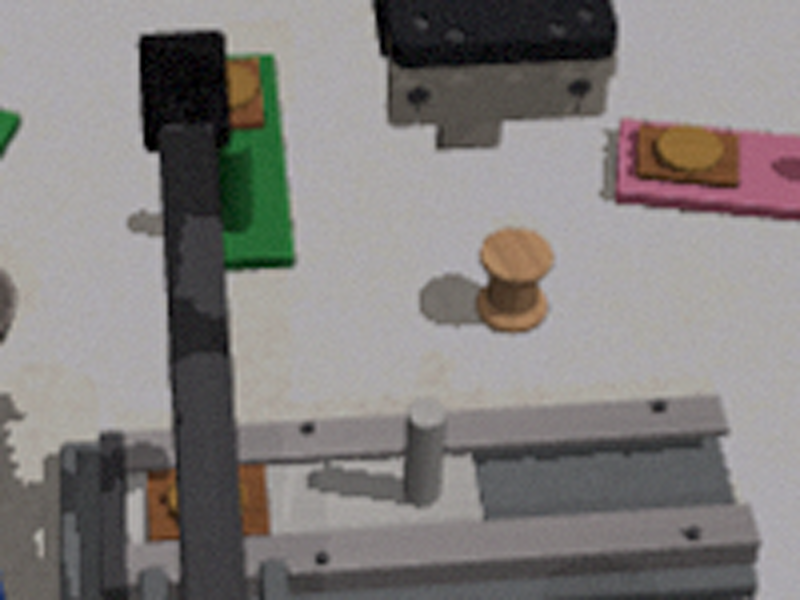

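The post moved about 65 mm, to (428,410) in the crop, and the badge is under the lever, so the sled is home. Next: close the fingers and go above the paddle.

{"op": "arm_command", "data": {"deltas": [0,0,0,-0.03,-0.026,0,0,0,0,0,-0.06,-0.052,0,0,0,0,0,-0.09,-0.078,0,0,0,0,0,-0.122,-0.106,0,0,0,0,0,-0.122,-0.106,0,0,0,0,0,-0.122,-0.106,-0.03,0,0,0,0,-0.122,-0.106,-0.055,0,0,0,0,-0.122,-0.106,-0.065,0,0,0,0,-0.122,-0.106,-0.065,0,0,0,0,-0.122,-0.106,-0.065,0], "force": 20}}

```text
clock: 8.0
position: [0.4819, -0.0385, 0.224]
ee_rot: [-2.193, -2.249, -0.0]
force: [-0.7, -0.3, -0.5]
width: 0.007
gripper_force: 0.0
```

Run:
```python
from cell import sensors, optics
import cv2
im=optics.get_image("scene")
cv2.imwrite("pics/s3.png",cv2.resize(im[135:285,205:405],None,fx=4,fy=4,interpolation=cv2.INTER_CUBIC))
s=sensors.observe();print(s["clock"],s["position"],s["force"],s["width"])
```

```text
8.05 [ 0.48217362 -0.03856102  0.22445551] [-0.34554866 -0.15241306 -0.15930652] 0.003387836060607947
```

View pics/s3.png

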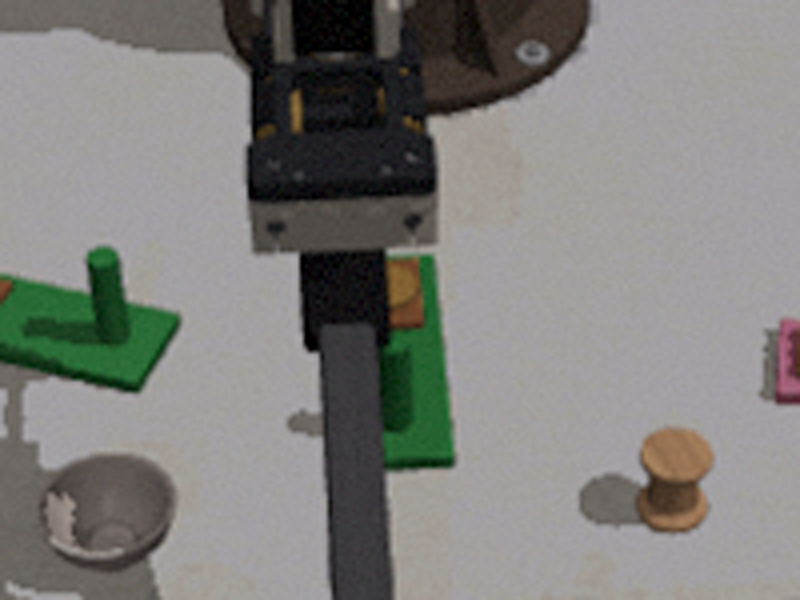

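The gripper is centred over the paddle at about (345,285). Pressing down slowly.

{"op": "arm_command", "data": {"deltas": [0,0,0,0,0,-0.01,0,0,0,0,0,0,-0.02,0,0,0,0,0,0,-0.03,0,0,0,0,0,0,-0.04,0,0,0,0,0,0,-0.05,0,0,0,0,0,0,-0.06,0,0,0,0,0,0,-0.068,0,0,0,0,0,0,-0.075,0,0,0,0,0,0,-0.075,0,0,0,0,0,0,-0.075,0]}}

```text
clock: 9.05
position: [0.4808, -0.0388, 0.1481]
ee_rot: [-2.193, -2.248, 0.002]
force: [-5.1, 0.4, 7.4]
width: 0.006
gripper_force: 3.6
```

{"op": "arm_command", "data": {"deltas": [0,0,0,0,0,-0.004,0,0,0,0,0,0,-0.008,0,0,0,0,0,0,-0.012,0,0,0,0,0,0,-0.016,0,0,0,0,0,0,-0.018,0,0,0,0,0,0,-0.018,0,0,0,0,0,0,-0.018,0,0,0,0,0,0,-0.018,0]}}

```text
clock: 9.85
position: [0.4802, -0.0389, 0.1305]
ee_rot: [-2.193, -2.247, 0.003]
force: [-8.4, -0.4, 14.0]
width: 0.004
gripper_force: 7.0
```

{"op": "arm_command", "data": {"deltas": [0,0,0,0,0,0.003,0,0,0,0,0,0,0.003,0,0,0,0,0,0,0.003,0,0,0,0,0,0,0.003,0,0,0,0,0,0,0.003,0,0,0,0,0,0,0.003,0,0,0,0,0,0,0.003,0,0,0,0,0,0,0.003,0,0,0,0,0,0,0.003,0,0,0,0,0,0,0.003,0]}}

```text
clock: 10.85
position: [0.4803, -0.0388, 0.1334]
ee_rot: [-2.193, -2.248, 0.003]
force: [-9.1, -0.1, 12.8]
width: 0.004
gripper_force: 6.3
```

Run:
```python
from cell import sensors, optics
import cv2,fit
im=optics.get_image("scene")
cv2.imwrite("pics/s4.png",cv2.resize(im[185:335,245:445],None,fx=4,fy=4,interpolation=cv2.INTER_CUBIC))
p=[.6057,-.03633,.02405]
for a in(.26,.3,.34):
    P=[]
    for v in(-20,20):
        q=fit.lev(a,222.5,10);P.append(fit.world(p,(q[0],v,q[2])))
    print(a,((fit.proj("scene",P)-(245,185))*4).round(1).tolist())
s=sensors.observe();print(s["clock"],s["position"],s["force"])
```

```text
0.26 [[145.9, 204.8], [231.5, 200.4]]
0.3 [[146.8, 217.4], [231.8, 213.0]]
0.34 [[147.7, 230.4], [232.2, 226.0]]
10.9 [ 0.48031204 -0.03880328  0.13346003] [-7.04703946  0.31032668 13.15465175]
```

View pics/s4.png

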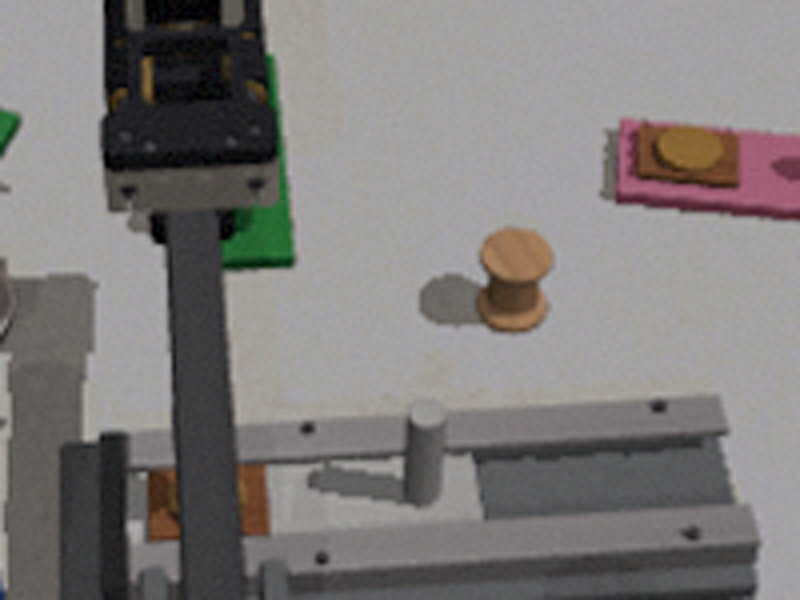

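The lever is down, with the paddle edge at about row 212 where 0.30 rad predicts roughly 215. The force is about 13 N and steady, and the post is still at (428,410).

```bash
python3 -c "
from cell import arm
print(arm.sign_off())"
```

```text
the job is handed in; nothing more can be done
None
```

I slid the sled home against the stop and handed the job in at about 11 s with the fingers holding the lever about level at a steady 13 N or so; no verdict came back.

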